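# Click the tongued cover board into the fume hood deck

### The job

Pick up the loose white cover board by its blue handle, angle its grey tongue into the groove of the board already fitted on the drain-channel deck, push it gently home and lower it flat so that the joint locks: fully seated, level, and lined up side to side with the fitted board. Feel your way and do not force the joint, and leave the bottle, flask and jar alone. Let go at the end.

Things in the scene. Friction and masses are not known exactly. Their poses are not given: they have to be found in the camera images.
- deck: Fixed deck over a drain channel: dark base plate 199 x 196 mm, aluminium side cheeks, white fitted board on its -x half, empty bay on its +x half. Origin: on the bench, mid-width, under the nominal joint line; z up, y along the joint, x from fitted board to bay. A crossbar at x 108 to 130 mm, top 30 mm above the bench, carries the far end of the loose board.
- deck_lip (a point): Nominal lower edge of the fitted board's lip (mid-width, 42 mm above the bench). Board: 150 mm wide, 60 deep, top at 48 mm. Under the lip is a groove 12 mm high, 17 mm deep; its floor is a grey ledge 30 mm above the bench reaching 60 mm beyond the lip. CAUTION: board, groove, ledge and rib are one rigid piece, bolted up to 8 mm off this nominal place along x, either way: find the lip by feel.
- deck_rib (a point): Nominal top of the blue locking rib on the ledge, off by the same shift as the lip: 6 mm wide, 5 mm high, square, its middle 51 mm beyond the lip. It blocks flat entry: with the board angled 15 to 30 deg, tongue tip down on the ledge between lip and rib, push to -x till the shoulder meets the lip, then lower about it in light contact. Not fully home, it perches on the rib.
- deck_seat (a point): Nominal place of the handle centre when seated: 65 mm beyond the nominal lip, mid-width, 72 mm above the bench; truly it follows the lip's shift (up to 8 mm along x), shoulder within 2.5 mm of the lip, rib in the slot, underside 30 mm above the bench, tops flush. Rigid parts, no spring: a few newtons are enough; the loose board must never press on deck or fitted board with over 30 N.
- plank_handle (a point): Centre of the blue handle bar of the loose white board (0.25 to 0.5 kg), which starts flat on the bench. Bar 16 mm thick (x), 90 long (y), 24 high, its centre 42 mm above the board's underside, 24 mm above its top, over its middle. Axes: z up when flat, x away from the tongue. Panel x -65 to +65, y -75 to +75, 18 mm thick; its -x face is the shoulder, whose top 4 mm are set back 3 mm.
- plank_tongue (a point): Middle of the tip of the loose board's grey tongue: it sticks out 12 mm to -x from the shoulder over the full width, 5 to 10.5 mm above the underside. This point is 77 mm to -x of the handle centre, 7.75 mm above the underside; axes as plank_handle.
- plank: The loose board. Origin at the middle of the panel's underside, axes as plank_handle. The underside has a cross slot for the rib: 10.5 mm wide, 6.5 mm deep, from 45.5 to 56 mm from the shoulder.
- amber_bottle: Bystander: amber bottle, 68 mm across, 150 mm tall, standing; origin at the centre of its underside, z up.
- flask: Bystander: stoppered round flask in a cork ring, 84 mm across, 157 mm tall; origin at the centre of its underside, z up.
- jar: Bystander: small glass jar, 52 mm across, 65 mm tall; origin at the centre of its underside, z up.
There are look-alikes about, which are no part of the job. Leave any turquoise look-alike of the plank alone.

How it is judged:
By the outcome, as a careful person would: the job done as asked, in the order asked, and still so for the second after the job is handed in, with the robot touching nothing.
It also fails if it takes over 56 s, if anything falls off the work surface, if the arm or the gripper's body presses on something with over 40 N, if the wrist force passes 120 N, or if a joint passes its speed limit or range.

### The arm

A 6-joint arm with a two-finger parallel gripper is mounted at the origin on the work surface. World frame = base frame: x ahead of the robot, y to its left, z up, the work surface at z = 0. Lengths are in m, angles in rad, forces in N, time in s.
With the tool pointing down it reaches from about 0.25 to 0.775 m from the base axis. Payload 4 kg.
Tool frame: the origin (TCP) lies on the centre line of the jaws, within the pads' length; the fingertips stand 17 mm ahead of it and the grasp point (between the pads) lies 2 mm behind it; z points along the fingers, y is the line along which they close (so a half turn about z gives the same grasp; the last joint's range is limited). The gripper opens to 94 mm and grips with 3 to 60 N. Pads are 16 mm wide; open, the fingers measure 119 mm over their backs; the gripper's body (75 mm by 177 mm) begins 78 mm behind the grasp point.
Start: joints at [-1.372, 0.087, 1.371, -0, 1.684, -0.103], TCP at [0.163, -0.525, 0.223] pointing down, gripper open.
Joint ranges: [-3.1, 3.1], [-0.76, 2.03], [0.27, 2.55], [-1.08, 4.22], [0.17, 2.65], [-2.57, 2.57]. Speed limits (rad/s): [2.79, 2.79, 3.14, 3.14, 3.14, 3.14].

### API

Orientations are given as [roll, pitch, yaw] about the fixed x, y, z axes, in that order (R = Rz(yaw) Ry(pitch) Rx(roll)).
In Python, from bench import robot gives the robot as it stands.
- The arm moves only by the tool servo_tool, never from a script. Its argument "plan" is a list of rows, each a list of 7 numbers: the shift along the tool's x, y, z normalised to -1 to 1, where 1 is 0.1 m, then the turn, a rotation vector about the tool's x, y, z normalised to -1 to 1, where 1 is pi/2 rad, then the finger opening in mm, from 0 to 94. In form: [[x, y, z, ax, ay, az, gripper], ...]. A call has 1 to 12 rows; each row is the pose to reach, as a shift and turn from the pose commanded when the call began, along the tool's axes at that moment; what a row does not reach only later rows make up. A row lasts 1/12 s, in which the tool goes at most 41.7 mm and 7.16 degrees, less where a joint would pass 70% of its speed; a pose out of reach is approached as far as the arm can. A call with a number of a shift or a turn outside -1 to 1 is refused whole. A call with a gripper value outside its range is refused whole. The fingers move at their own pace and stop on an object; the grip force is fixed at half the most. Time passes only in rows, so rows that repeat a pose let the fingers close. It gives the time, the measured TCP pose, the force, the opening and the grip force at its end, in the units of the state.
- robot.get_obs(): the state, without advancing time (a new reading comes with each control period).
- robot.snapshot(name): name is "side" or "top"; returns the picture (384x512x3 uint8, red, green, blue); there is no depth.
- robot.camera_params(name): a dict with "camera_matrix" (3x3 intrinsics, pixels), "distortion" ([k1, k2, p1, p2, k3] as OpenCV has them; the pictures are not rectified), "rvec" (rotation vector, rad) and "tvec" (3), from world to camera coordinates, as OpenCV has them. Camera axes: x right, y down, z forward; pixel columns grow to the right and rows downward; lengths in m; the calibration is good to about 2 mm. A picture is of the moment at which its call begins. camera_params takes no time and is no camera call.
- robot.close_job(): hands the job in; it is judged then, once.
Trained networks look in the newest picture that a camera, given by its name, has taken for a name from the list of things; names that differ only in an ending like _2 or _b are one class to them, and where a whole thing is asked for, a point or a joint stands for the part that bears it (a point fixed in the world has none). Each returns a list of dicts, best first, with "conf" (0 to 1); they miss things now and then, are a little off and sometimes report something else, mostly with a low value. They report only what shows in the picture. A call takes as long as a camera call. They do not tell look-alikes from the thing itself.
- robot.find_in(thing, camera): "extent" ([centre column, centre row, width, height] in pixels, round what is visible of it).
The state is a dict: "time": time; "joint_positions": joint angles; "qvel": joint speeds; "joint_torque": joint torques, N m; "tool_pos": TCP position; "ee_rot": TCP orientation; "wrist_force": force on the tool from outside, world axes, zero at the start; "wrist_torque": the same for the moment, N m; "width": finger opening in m; "finger_force": force on a finger pad.
Only numpy, scipy, OpenCV 4.12 (cv2) and the standard library are available. Lean on these libraries where they do the work, as an engineer would, in place of code of your own. Each camera call takes 0.05 s, during which the arm holds its last target. There are 200 camera calls.

## Working session

There is one attempt and no reset: what is moved stays moved. The work goes in short steps, Python scripts to look and compute and a tool call to move; the robot and the scene stay as the last step left them, time stands still between calls to the robot, and variables do not carry over. Pictures are saved under pics/ and viewed, at most 10 in all, crops included, and the job is handed in when it is done.

Besides the shell and the picture viewer there is one more tool, called after "Request:" as a command line: name --pt "numbers of a row" for each row, then --argument value for the rest. servo_tool: Moves the arm, as the interface text tells. Scaled input: -1 to 1 covers 0.1 m each way for a shift and pi/2 rad each way for a turn. Its arguments: {"type":"object","properties":{"plan":{"type":"array","items":{"type":"array","items":{"type":"number"}}}},"required":["plan"]}

```bash
mkdir -p pics
cat > h.py <<'E'
import numpy as np, cv2
from bench import robot
def cam(n):
    p=robot.camera_params(n); R,_=cv2.Rodrigues(np.array(p["rvec"],float)); return np.array(p["camera_matrix"],float),np.array(p["distortion"],float),R,np.array(p["tvec"],float).ravel()
def onz(n,uv,z):
    K,d,R,t=cam(n); q=cv2.undistortPoints(np.array([[uv]],float),K,d)[0,0]
    v=R.T@np.array([q[0],q[1],1]); c=-R.T@t; return c+v*(z-c[2])/v[2]
def proj(n,P):
    K,d,R,t=cam(n); return cv2.projectPoints(np.array(P,float).reshape(-1,3),cv2.Rodrigues(R)[0],t,K,d)[0][:,0]
def snap(n,f):
    im=robot.snapshot(n); cv2.imwrite("pics/"+f,im[...,::-1]); return im
E
python3 - <<'E'
from h import *
np.set_printoptions(precision=3,suppress=True)
for n in("top","side"):
    snap(n,n+"0.png"); K,d,R,t=cam(n); print(n,-R.T@t,K[0,0])
    for th in("plank","plank_handle","plank_tongue","deck","amber_bottle","flask","jar"):
        print(th,[(np.round(r["extent"]),round(r["conf"],2)) for r in robot.find_in(th,n)][:3])
print(robot.get_obs())
E
```

```text
top [0.496 0.1   1.027] 368.25597515461817
plank [(array([122., 213.,  54.,  57.]), 0.87), (array([201., 190.,  59.,  57.]), 0.77), (array([207., 272.,  78.,  78.]), 0.75)]
plank_handle [(array([206., 272.,  72.,  72.]), 0.84), (array([200., 190.,  55.,  52.]), 0.76)]
plank_tongue [(array([119., 213.,  58.,  52.]), 0.86), (array([201., 192.,  57.,  60.]), 0.7), (array([205., 272.,  70.,  74.]), 0.55)]
deck []
amber_bottle [(array([328., 128.,  30.,  28.]), 0.89), (array([363., 222.,  74.,  76.]), 0.7)]
flask [(array([217., 134.,  33.,  36.]), 0.93)]
jar []
side [-0.2    0.859  0.707] 459.70776976809276
plank [(array([163., 270.,  88.,  61.]), 0.89), (array([284., 257.,  66.,  41.]), 0.64), (array([222., 222.,  75.,  43.]), 0.62)]
plank_handle [(array([284., 255.,  65.,  45.]), 0.97), (array([163., 271.,  88.,  57.]), 0.94), (array([222., 221.,  78.,  46.]), 0.79)]
plank_tongue [(array([167., 272.,  87.,  67.]), 0.94), (array([219., 221.,  77.,  49.]), 0.67), (array([283., 256.,  68.,  43.]), 0.66)]
deck [(array([350., 175.,  98.,  48.]), 0.84)]
amber_bottle [(array([266., 141.,  20.,  48.]), 0.84), (array([346., 173.,  93.,  53.]), 0.68)]
flask [(array([196., 173.,  30.,  58.]), 0.57)]
jar [(array([238., 163.,  16.,  23.]), 0.71)]
{'time': 0.8, 'joint_positions': array([-1.372,  0.087,  1.371, -0.   ,  1.684, -0.103]), 'qvel': array([ 0.001,  0.001,  0.   ,  0.001, -0.001,  0.001]), 'joint_torque': array([  0.001, -33.999, -30.258,   0.072,   0.024,  -0.   ]), 'tool_pos': array([ 0.163, -0.525,  0.223]), 'ee_rot': array([3.141, 0.   , 0.302]), 'wrist_force': array([-0.701,  0.418,  0.451]), 'wrist_torque': array([0.024, 0.003, 0.045]), 'finger_force': 0.0, 'width': 0.09377549899136058}
```

View pics/top0.png

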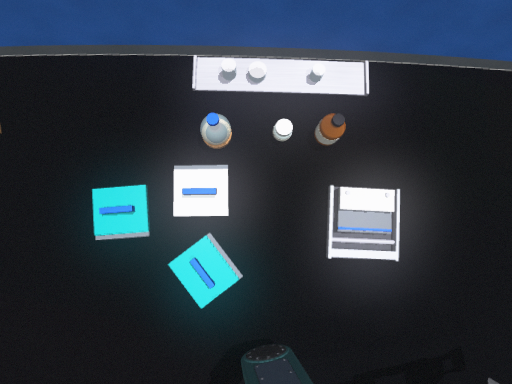

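View pics/side0.png

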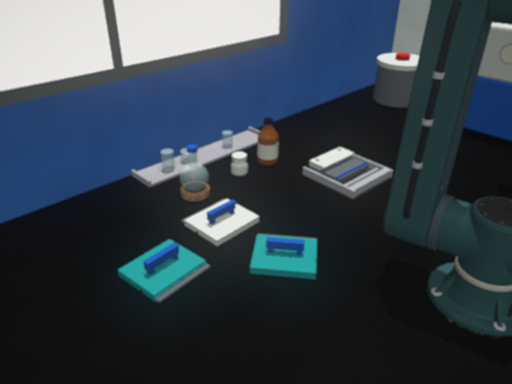

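Top view: the loose white board is at (201,190) with its tongue on the upper edge (167). The deck is at (364,223), with the fitted board at rows 188-210 and the rib near 230. The turquoise ones are look-alikes. Next I'll refine these positions by colour.

Run:
```python
from h import *
np.set_printoptions(precision=4,suppress=True)
im=cv2.imread("pics/top0.png"); hsv=cv2.cvtColor(im,cv2.COLOR_BGR2HSV)
H,S,V=[hsv[...,i].astype(int) for i in range(3)]
blue=((H>100)&(H<125)&(S>150)&(V>90)); white=(S<40)&(V>190)
def rect(m,box,name,z):
    x0,x1,y0,y1=box; k=np.zeros(m.shape,np.uint8); k[y0:y1,x0:x1]=m[y0:y1,x0:x1]
    n,l,st,c=cv2.connectedComponentsWithStats(k); i=1+np.argmax(st[1:,4])
    p=cv2.findNonZero((l==i).astype(np.uint8)); r=cv2.minAreaRect(p); b=cv2.boxPoints(r)
    print(name,r,st[i,4]); print(np.array([onz("top",q,z)[:2] for q in b])); print(" cen",onz("top",c[i],z)[:2])
rect(blue,(170,232,160,220),"handle",.054)
rect(white,(170,232,160,220),"panel",.018)
rect(blue,(325,405,180,262),"rib",.035)
rect(white,(336,397,180,216),"fitted",.048)
cv2.imwrite("pics/z.png",np.hstack([cv2.resize(im[155:225,165:237],None,fx=5.5,fy=5.5,interpolation=2),cv2.resize(im[180:264:,325:405],(400,385),interpolation=2)]))
```

```text
handle ((199.0, 190.5), (5.0, 32.0), 90.0) 166
[[0.6015 0.2616]
 [0.6032 0.1766]
 [0.5899 0.1762]
 [0.5882 0.2611]]
 cen [0.5944 0.2186]
panel ((200.0, 189.99998474121094), (49.99999237060547, 53.99999237060547), 90.0) 2449
[[0.6689 0.2978]
 [0.672  0.1481]
 [0.5336 0.1446]
 [0.5305 0.2924]]
 cen [0.5987 0.2183]
rib ((345.5, 227.5), (15.0, 1.0), 0.0) 20
[[ 0.5033 -0.1572]
 [ 0.506  -0.1572]
 [ 0.5066 -0.1986]
 [ 0.5039 -0.1986]]
 cen [ 0.5041 -0.1745]
fitted ((366.96771240234375, 199.08152770996094), (55.19266891479492, 22.35441780090332), 3.1798300743103027) 1233
[[ 0.5549 -0.1561]
 [ 0.6154 -0.1597]
 [ 0.6103 -0.3132]
 [ 0.5492 -0.3086]]
 cen [ 0.5824 -0.2337]
```

View pics/z.png

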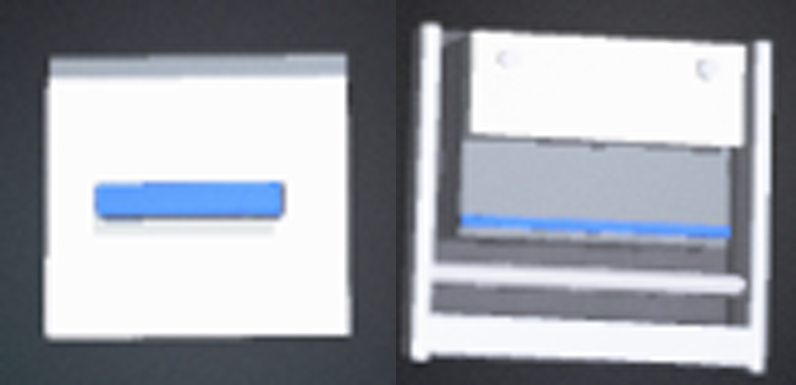

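The crops confirm both orientations: the tongue faces +x, and the groove opens towards the robot. Next step is sub-pixel edge fits.

```bash
cat >> h.py <<'E'
def rectify(im,n,z,c,hw,res=.0005):
    k=int(hw/res); g=np.arange(-k,k+1)*res
    X,Y=np.meshgrid(c[0]+g,c[1]+g,indexing="ij")
    m=proj(n,np.stack([X,Y,0*X+z],-1)).reshape(*X.shape,2).astype(np.float32)
    return cv2.remap(im,m[...,0],m[...,1],cv2.INTER_CUBIC).astype(float),g
def edge(img,g,c,axis,at,rng,w=.012):
    "edge near coordinate `at` along axis (0=x,1=y), sampled for other coord in rng; gives value at mid, slope"
    A=img if axis==0 else img.T; a=g+c[axis]; b=g+c[1-axis]; s=np.abs(a-at)<w; P=[]
    for j in np.where((b>rng[0])&(b<rng[1]))[0]:
        p=A[s,j]; d=np.abs(np.gradient(p)); k=np.argmax(d); ww=np.clip(np.arange(len(p)),k-4,k+4)==np.arange(len(p))
        P.append((b[j],(a[s][ww]*d[ww]).sum()/d[ww].sum()))
    P=np.array(P); m=np.mean(rng)
    for _ in range(3):
        f=np.polyfit(P[:,0]-m,P[:,1],1); r=np.abs(np.polyval(f,P[:,0]-m)-P[:,1]); P=P[r<=max(.001,2*np.median(r))]
    return f[1],f[0],m,r.std()
E
cat > m.py <<'E'
from h import *
im=cv2.imread("pics/top0.png"); R=im[...,2]; 
c=(.6,.22); A,g=rectify(R,"top",.018,c,.12)
for nm,ax,at,rg in(("near",0,.531,(.16,.28)),("far",0,.666,(.16,.28)),("left",1,.295,(.55,.65)),("right",1,.146,(.55,.65))): print(nm,np.round(edge(A,g,c,ax,at,rg),4))
A,g=rectify(R,"top",.054,c,.12)
for nm,ax,at,rg in(("hnear",0,.587,(.19,.25)),("hfar",0,.603,(.19,.25)),("hl",1,.263,(.591,.599)),("hr",1,.175,(.591,.599))): print(nm,np.round(edge(A,g,c,ax,at,rg,.007),4))
c=(.55,-.235); A,g=rectify(R,"top",.048,c,.13)
for nm,ax,at,rg in(("lip",0,.552,(-.29,-.18)),("back",0,.613,(-.29,-.18)),("fl",1,-.158,(.565,.6)),("fr",1,-.311,(.565,.6))): print(nm,np.round(edge(A,g,c,ax,at,rg,.008),4))
A,g=rectify(R,"top",.035,c,.13)
print("rib",np.round(edge(A,g,c,0,.504,(-.29,-.18),.008),4))
E
python3 m.py
python3 - <<'E'
from bench import robot
import cv2,numpy as np
im=cv2.imread("pics/top0.png"); print(im[205:250,365].tolist())
E
```

```text
near [ 5.30e-01 -3.69e-02  2.20e-01  2.00e-04]
far [ 6.712e-01 -3.680e-02  2.200e-01  2.000e-04]
left [2.952e-01 2.810e-02 6.000e-01 2.000e-04]
right [1.444e-01 2.990e-02 6.000e-01 1.000e-04]
hnear [ 5.851e-01 -2.960e-02  2.200e-01  1.000e-04]
hfar [ 6.034e-01 -2.850e-02  2.200e-01  2.000e-04]
hl [0.265 0.027 0.595 0.   ]
hr [0.1728 0.0187 0.595  0.    ]
lip [ 5.523e-01  3.530e-02 -2.350e-01  2.000e-04]
back [ 6.134e-01  3.120e-02 -2.350e-01  2.000e-04]
fl [-1.581e-01 -2.790e-02  5.825e-01  1.000e-04]
fr [-3.101e-01 -3.880e-02  5.825e-01  1.000e-04]
rib [ 0.5008  0.0662 -0.235   0.0013]
[[252, 252, 252], [252, 252, 252], [253, 252, 252], [253, 252, 252], [251, 250, 250], [226, 221, 220], [137, 127, 124], [162, 152, 146], [200, 187, 179], [198, 185, 178], [199, 185, 178], [199, 185, 179], [201, 187, 182], [200, 187, 180], [199, 184, 179], [198, 183, 178], [197, 185, 177], [199, 185, 178], [200, 185, 179], [197, 184, 178], [198, 185, 177], [198, 185, 177], [210, 183, 167], [244, 172, 129], [253, 165, 97], [232, 152, 119], [180, 168, 160], [164, 152, 147], [114, 107, 104], [126, 116, 115], [140, 130, 126], [138, 127, 125], [140, 128, 126], [183, 169, 169], [225, 214, 213], [247, 239, 239], [243, 234, 233], [222, 210, 208], [151, 141, 138], [130, 119, 117], [136, 127, 124], [135, 126, 123], [135, 124, 122], [132, 122, 120], [125, 117, 113]]
```

Request:
servo_tool --pt "0.9 -0.83 0 0 0 0 94" --pt "0.9 -0.83 0 0 0 0 94" --pt "0.9 -0.83 0 0 0 0 94" --pt "0.9 -0.83 0 0 0 0 94"

```text
time: 1.13
tool_pos: [0.2274, -0.4145, 0.223]
ee_rot: [-3.141, -0.003, 0.307]
wrist_force: [0.7, -0.2, 0.0]
width: 0.094
finger_force: 0.0
```

Request:
servo_tool --pt "0.9 -0.83 0 0 0 0 94" --pt "0.9 -0.83 0 0 0 0 94" --pt "0.9 -0.83 0 0 0 0 94" --pt "0.9 -0.83 0 0 0 0 94"

```text
time: 1.47
tool_pos: [0.2885, -0.3089, 0.2232]
ee_rot: [-3.141, -0.003, 0.309]
wrist_force: [0.1, 0.5, -0.1]
width: 0.0942
finger_force: 0.0
```

Request:
servo_tool --pt "0.9 -0.83 0 0 0 0 94" --pt "0.9 -0.83 0 0 0 0 94" --pt "0.9 -0.83 0 0 0 0 94" --pt "0.9 -0.83 0 0 0 0 94"

```text
time: 1.8
tool_pos: [0.3498, -0.2029, 0.2229]
ee_rot: [-3.141, -0.003, 0.31]
wrist_force: [-1.2, 0.4, -0.2]
width: 0.0937
finger_force: 0.0
```

Request:
servo_tool --pt "0.9 -0.83 0 0 0 0 94" --pt "0.9 -0.83 0 0 0 0 94" --pt "0.9 -0.83 0 0 0 0 94" --pt "0.9 -0.83 0 0 0 0 94"

```text
time: 2.13
tool_pos: [0.4109, -0.0973, 0.2225]
ee_rot: [-3.14, -0.002, 0.31]
wrist_force: [-0.2, 0.0, -0.4]
width: 0.0939
finger_force: 0.0
```

Request:
servo_tool --pt "0.9 -0.83 0 0 0 0 94" --pt "0.9 -0.83 0 0 0 0 94" --pt "0.9 -0.83 0 0 0 0 94" --pt "0.9 -0.83 0 0 0 0 94"

```text
time: 2.47
tool_pos: [0.4721, 0.008, 0.222]
ee_rot: [-3.14, -0.001, 0.308]
wrist_force: [-0.7, 0.2, -0.4]
width: 0.0939
finger_force: 0.0
```

Request:
servo_tool --pt "0.9 -0.83 0 0 0 0 94" --pt "0.9 -0.83 0 0 0 0 94" --pt "0.9 -0.83 0 0 0 0 94" --pt "0.9 -0.83 0 0 0 0 94"

```text
time: 2.8
tool_pos: [0.5335, 0.1134, 0.2209]
ee_rot: [-3.14, 0.0, 0.306]
wrist_force: [-0.4, -0.4, 0.0]
width: 0.0939
finger_force: 0.0
```

Request:
servo_tool --pt "0.89 -0.82 0.2 0 0 -0.08 94" --pt "0.89 -0.82 0.4 0 0 -0.16 94" --pt "0.89 -0.82 0.6 0 0 -0.24 94" --pt "0.89 -0.82 0.8 0 0 -0.32 94" --pt "0.89 -0.82 0.9 0 0 -0.4 94" --pt "0.89 -0.82 0.9 0 0 -0.48 94" --pt "0.89 -0.82 0.9 0 0 -0.56 94" --pt "0.89 -0.82 0.9 0 0 -0.64 94" --pt "0.89 -0.82 0.9 0 0 -0.72 94" --pt "0.89 -0.82 0.9 0 0 -0.8 94" --pt "0.89 -0.82 0.9 0 0 -0.825 94" --pt "0.89 -0.82 0.9 0 0 -0.825 94"

```text
time: 3.8
tool_pos: [0.5925, 0.2124, 0.1323]
ee_rot: [-3.141, 0.002, 1.596]
wrist_force: [0.0, -0.9, 0.2]
width: 0.0939
finger_force: 0.0
```

Request:
servo_tool --pt "0.065 0.02 0.4 0 0 0 94" --pt "0.065 0.02 0.7 0 0 -0.003 94" --pt "0.065 0.02 0.92 0 0 -0.003 94" --pt "0.065 0.02 0.92 0 0 -0.003 94" --pt "0.065 0.02 0.92 0 0 -0.003 94"

```text
time: 4.22
tool_pos: [0.5936, 0.22, 0.0396]
ee_rot: [-3.14, 0.001, 1.6]
wrist_force: [0.1, 0.8, 0.2]
width: 0.0938
finger_force: 0.0
```

Request:
servo_tool --pt "0 0 0 0 0 0 50" --pt "0 0 0 0 0 0 25" --pt "0 0 0 0 0 0 10" --pt "0 0 0 0 0 0 10" --pt "0 0 0 0 0 0 10" --pt "0 0 0 0 0 0 10" --pt "0 0 0 0 0 0 10" --pt "0 0 0 0 0 0 10"

```text
time: 4.88
tool_pos: [0.5934, 0.2222, 0.0405]
ee_rot: [-3.142, 0.0, 1.603]
wrist_force: [-0.1, 0.7, -0.2]
width: 0.0442
finger_force: 0.0
```

Request:
servo_tool --pt "-0.02 0 0 0 0 0 10" --pt "-0.02 0 0 0 0 0 10" --pt "-0.02 0 0 0 0 0 10" --pt "-0.02 0 0 0 0 0 10" --pt "-0.02 0 0 0 0 0 10" --pt "-0.02 0 0 0 0 0 10" --pt "-0.02 0 0 0 0 0 10" --pt "-0.02 0 0 0 0 0 10"

```text
time: 5.55
tool_pos: [0.5936, 0.2201, 0.0405]
ee_rot: [3.141, 0.0, 1.602]
wrist_force: [1.4, -0.5, 0.2]
width: 0.0157
finger_force: 30.0
```

Request:
servo_tool --pt "0 0 -0.2 0 0 0 10" --pt "0 0 -0.4 0 0 0 10" --pt "0 0 -0.6 0 0 0 10" --pt "0 0 -0.8 0 0 0 10" --pt "0 0 -1 0 0 0 10" --pt "0 0 -1 0 0 0 10"

```text
time: 6.05
tool_pos: [0.5956, 0.2208, 0.1449]
ee_rot: [3.134, -0.002, 1.602]
wrist_force: [1.0, 0.2, -0.6]
width: 0.0158
finger_force: 30.0
```

Request:
servo_tool --pt "-0.3 -0.3 0 0 0 0 10" --pt "-0.65 -0.6 0 0 0 0 10" --pt "-1 -0.6 0 0 0 0 10" --pt "-1 -0.6 0 0 0 0 10"

```text
time: 6.38
tool_pos: [0.5343, 0.1123, 0.1379]
ee_rot: [-3.137, 0.006, 1.597]
wrist_force: [0.6, 0.7, -3.5]
width: 0.0164
finger_force: 30.0
```

Request:
servo_tool --pt "-0.33 -0.1 0 0 0 0 10" --pt "-0.66 -0.25 0 0 0 0 10" --pt "-1 -0.4 0 0 0 0 10" --pt "-1 -0.4 0 0 0 0 10"

```text
time: 6.72
tool_pos: [0.4971, 0.0119, 0.1385]
ee_rot: [-3.137, 0.004, 1.596]
wrist_force: [-0.5, 0.3, -3.9]
width: 0.016
finger_force: 30.0
```

Request:
servo_tool --pt "-0.33 -0.1 0 0 0 0 10" --pt "-0.66 -0.25 0 0 0 0 10" --pt "-1 -0.4 0 0 0 0 10" --pt "-1 -0.4 0 0 0 0 10"

```text
time: 7.05
tool_pos: [0.4606, -0.0891, 0.1389]
ee_rot: [-3.138, 0.004, 1.596]
wrist_force: [-0.1, 0.0, -3.9]
width: 0.016
finger_force: 30.0
```

Request:
servo_tool --pt "-0.33 0 0 0 0 0.014 10" --pt "-0.66 0 0 0 0 0.028 10" --pt "-1 0 0 0 0 0.042 10" --pt "-1 0 0 0 0 0.042 10"

```text
time: 7.38
tool_pos: [0.4662, -0.1889, 0.1391]
ee_rot: [-3.141, 0.004, 1.53]
wrist_force: [0.3, -0.4, -2.8]
width: 0.016
finger_force: 30.0
```

Request:
servo_tool --pt "-0.1 0 0 0 0 0 10" --pt "-0.3 0 0 0 0 0 10" --pt "-0.45 0 0 0 0 0 10" --pt "-0.45 0 0 0 0 0 10" --pt "-0.45 0 0 0 0 0 10" --pt "-0.45 0 0 0 0 0 10" --pt "-0.45 0 0 0 0 0 10" --pt "-0.45 0 0 0 0 0 10"

```text
time: 8.05
tool_pos: [0.4648, -0.228, 0.1404]
ee_rot: [-3.141, -0.0, 1.538]
wrist_force: [-0.5, -0.2, -3.9]
width: 0.0155
finger_force: 30.0
```

Run:
```python
from h import *
snap("side","side1.png"); snap("top","top1.png"); o=robot.get_obs(); print({k:np.round(o[k],4) for k in("tool_pos","ee_rot","wrist_force","wrist_torque","time")})
```

```text
{'tool_pos': array([ 0.4648, -0.2284,  0.1405]), 'ee_rot': array([ 3.1415, -0.    ,  1.5375]), 'wrist_force': array([ 1.2825,  0.3168, -2.643 ]), 'wrist_torque': array([-0.0395, -0.0773,  0.011 ]), 'time': np.float64(8.15)}
```

View pics/side1.png

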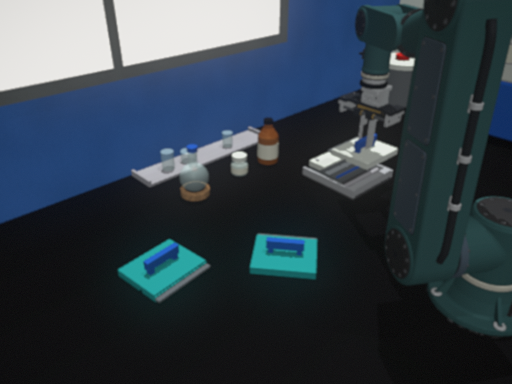

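View pics/top1.png

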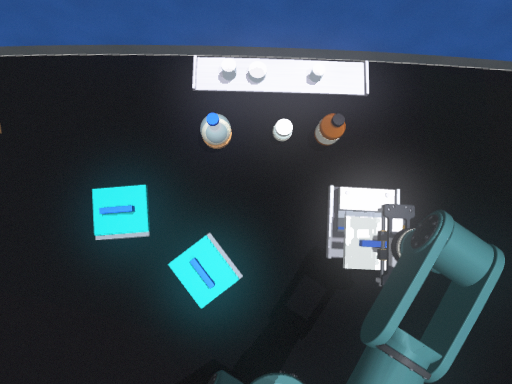

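The side view shows the board held level over the deck. In the top view its left edge is visible at column ~344 (rows 211-270), so I can measure the lateral offset.

Run:
```python
from h import *
im=cv2.imread("pics/top1.png"); R=im[...,2]; c=(.46,-.2); A,g=rectify(R,"top",.118,c,.12)
print("left",np.round(edge(A,g,c,1,-.153,(.42,.5),.01),4))
print("far",np.round(edge(A,g,c,0,.53,(-.21,-.165),.01),4)); print("near",np.round(edge(A,g,c,0,.40,(-.21,-.165),.01),4))
A,g=rectify(R,"top",.154,c,.12); print("handle near",np.round(edge(A,g,c,0,.457,(-.195,-.186),.007),4),"far",np.round(edge(A,g,c,0,.473,(-.195,-.186),.007),4))
```

```text
left [-1.529e-01 -2.740e-02  4.600e-01  2.000e-04]
far [ 5.338e-01 -1.210e-02 -1.875e-01  3.000e-04]
near [ 4.029e-01  4.160e-02 -1.875e-01  2.000e-04]
handle near [ 4.597e-01  2.580e-02 -1.905e-01  1.000e-04] far [ 4.758e-01  2.362e-01 -1.905e-01  1.000e-04]
```

Request:
servo_tool --pt "-0.02 0.1 0 0.07 0 0 10" --pt "-0.02 0.18 0.1 0.14 0 0 10" --pt "-0.02 0.18 0.2 0.21 0 0 10" --pt "-0.02 0.18 0.2 0.278 0 0 10" --pt "-0.02 0.18 0.2 0.278 0 0 10" --pt "-0.02 0.18 0.2 0.278 0 0 10" --pt "-0.02 0.18 0.2 0.278 0 0 10" --pt "-0.02 0.18 0.2 0.278 0 0 10" --pt "-0.02 0.18 0.2 0.278 0 0 10"

```text
time: 8.9
tool_pos: [0.4825, -0.2321, 0.1229]
ee_rot: [-2.71, 0.002, 1.536]
wrist_force: [-0.5, 0.7, -2.6]
width: 0.0161
finger_force: 30.0
```

```bash
cat > st.py <<'E'
from h import *
np.set_printoptions(precision=4,suppress=True)
o=robot.get_obs(); print({k:np.round(o[k],4) for k in("tool_pos","ee_rot","wrist_force","wrist_torque","time")})
from scipy.spatial.transform import Rotation as Ro
R=Ro.from_euler("xyz",o["ee_rot"]).as_matrix(); print(R)
E
python3 st.py
```

```text
{'tool_pos': array([ 0.4825, -0.2321,  0.1229]), 'ee_rot': array([-2.71  ,  0.0019,  1.5356]), 'wrist_force': array([-0.4736,  0.7136, -2.5971]), 'wrist_torque': array([-0.0714, -0.5769, -0.0342]), 'time': np.float64(8.9)}
[[ 0.0352  0.9077 -0.4181]
 [ 0.9994 -0.0327  0.013 ]
 [-0.0019 -0.4183 -0.9083]]
```

Request:
servo_tool --pt "0.01 0.04 0.08 0 0 0 10" --pt "0.01 0.08 0.16 0 0 0 10" --pt "0.01 0.1 0.22 0 0 0 10" --pt "0.01 0.1 0.22 0 0 0 10" --pt "0.01 0.1 0.22 0 0 0 10" --pt "0.01 0.1 0.22 0 0 0 10" --pt "0.01 0.1 0.22 0 0 0 10"

```text
time: 9.48
tool_pos: [0.4824, -0.2306, 0.0962]
ee_rot: [-2.705, -0.0, 1.536]
wrist_force: [0.5, -0.5, -2.8]
width: 0.0156
finger_force: 30.0
```

Request:
servo_tool --pt "0 0.004 0.009 0 0 0 10" --pt "0 0.008 0.018 0 0 0 10" --pt "0 0.008 0.018 0 0 0 10" --pt "0 0.008 0.018 0 0 0 10"

```text
time: 9.82
tool_pos: [0.4825, -0.2307, 0.0946]
ee_rot: [-2.705, 0.0, 1.536]
wrist_force: [0.2, -0.1, -1.8]
width: 0.0159
finger_force: 30.0
```

Request:
servo_tool --pt "0 0.004 0.009 0 0 0 10" --pt "0 0.004 0.009 0 0 0 10" --pt "0 0.004 0.009 0 0 0 10" --pt "0 0.004 0.009 0 0 0 10"

```text
time: 10.15
tool_pos: [0.4824, -0.2308, 0.0944]
ee_rot: [-2.705, 0.001, 1.536]
wrist_force: [-1.6, 1.0, 5.2]
width: 0.0159
finger_force: 30.0
```

Request:
servo_tool --pt "0 0.03 -0.022 0 0 0 10" --pt "0 0.07 -0.04 0 0 0 10" --pt "0 0.105 -0.057 0 0 0 10" --pt "0 0.141 -0.074 0 0 0 10" --pt "0 0.141 -0.074 0 0 0 10" --pt "0 0.141 -0.074 0 0 0 10" --pt "0 0.141 -0.074 0 0 0 10"

```text
time: 10.73
tool_pos: [0.4982, -0.2315, 0.0945]
ee_rot: [-2.704, 0.001, 1.536]
wrist_force: [-4.1, 0.6, 5.1]
width: 0.0156
finger_force: 30.0
```

Request:
servo_tool --pt "0 0.009 -0.004 0 0 0 10" --pt "0 0.018 -0.008 0 0 0 10" --pt "0 0.027 -0.012 0 0 0 10" --pt "0 0.027 -0.012 0 0 0 10" --pt "0 0.027 -0.012 0 0 0 10"

```text
time: 11.15
tool_pos: [0.5004, -0.2315, 0.0947]
ee_rot: [-2.702, 0.001, 1.536]
wrist_force: [-5.4, 0.1, 5.2]
width: 0.0159
finger_force: 30.0
```

Request:
servo_tool --pt "0 -0.002 -0.006 0 0 0 10" --pt "0 0.007 -0.01 0 0 0 10" --pt "0 0.016 -0.014 0 0 0 10" --pt "0 0.016 -0.014 0 0 0 10" --pt "0 0.016 -0.014 0 0 0 10"

```text
time: 11.57
tool_pos: [0.5032, -0.2315, 0.0946]
ee_rot: [-2.704, 0.0, 1.536]
wrist_force: [-4.3, 0.0, 3.5]
width: 0.016
finger_force: 30.0
```

Request:
servo_tool --pt "0 0.009 -0.004 0 0 0 10" --pt "0 0.009 -0.004 0 0 0 10" --pt "0 0.009 -0.004 0 0 0 10" --pt "0 0.009 -0.004 0 0 0 10"

```text
time: 11.9
tool_pos: [0.5037, -0.2315, 0.0947]
ee_rot: [-2.703, 0.0, 1.536]
wrist_force: [-5.1, -0.4, 3.4]
width: 0.0155
finger_force: 30.0
```

Request:
servo_tool --pt "0 0.009 -0.006 0 0 0 10" --pt "0 0.009 -0.006 0 0 0 10" --pt "0 0.009 -0.006 0 0 0 10" --pt "0 0.009 -0.006 0 0 0 10"

```text
time: 12.23
tool_pos: [0.5039, -0.2315, 0.0948]
ee_rot: [-2.701, 0.0, 1.536]
wrist_force: [-7.5, -0.0, 3.6]
width: 0.0156
finger_force: 30.0
```

```bash
python3 st.py
```

```text
{'tool_pos': array([ 0.5039, -0.2315,  0.0948]), 'ee_rot': array([-2.7009,  0.0001,  1.5358]), 'wrist_force': array([-7.4638, -0.0424,  3.5748]), 'wrist_torque': array([-0.1422,  1.2154,  0.0585]), 'time': np.float64(12.2333)}
[[ 0.035   0.9039 -0.4263]
 [ 0.9994 -0.0317  0.0148]
 [-0.0001 -0.4265 -0.9045]]
```

Request:
servo_tool --pt "0 -0.007 0.019 -0.0185 0 0 10" --pt "0 -0.014 0.038 -0.037 0 0 10" --pt "0 -0.021 0.056 -0.0556 0 0 10" --pt "0 -0.021 0.056 -0.0556 0 0 10" --pt "0 -0.021 0.056 -0.0556 0 0 10" --pt "0 -0.021 0.056 -0.0556 0 0 10"

```text
time: 12.73
tool_pos: [0.4996, -0.2313, 0.0904]
ee_rot: [-2.789, -0.0, 1.536]
wrist_force: [-7.7, -0.0, 3.4]
width: 0.0156
finger_force: 30.0
```

Request:
servo_tool --pt "0 -0.0075 0.018 -0.0185 0 0 10" --pt "0 -0.015 0.036 -0.037 0 0 10" --pt "0 -0.0223 0.0533 -0.0556 0 0 10" --pt "0 -0.0223 0.0533 -0.0556 0 0 10" --pt "0 -0.0223 0.0533 -0.0556 0 0 10" --pt "0 -0.0223 0.0533 -0.0556 0 0 10"

```text
time: 13.23
tool_pos: [0.4956, -0.2312, 0.086]
ee_rot: [-2.876, -0.0, 1.536]
wrist_force: [-7.1, -0.3, 3.6]
width: 0.016
finger_force: 30.0
```

Request:
servo_tool --pt "0 -0.007 0.018 -0.0185 0 0 10" --pt "0 -0.0145 0.036 -0.037 0 0 10" --pt "0 -0.0215 0.0544 -0.0556 0 0 10" --pt "0 -0.0215 0.0544 -0.0556 0 0 10" --pt "0 -0.0215 0.0544 -0.0556 0 0 10" --pt "0 -0.0215 0.0544 -0.0556 0 0 10"

```text
time: 13.73
tool_pos: [0.4921, -0.231, 0.0813]
ee_rot: [-2.964, -0.0, 1.536]
wrist_force: [-6.9, 0.2, 3.6]
width: 0.0158
finger_force: 30.0
```

Request:
servo_tool --pt "0 -0.007 0.0185 -0.0185 0 0 10" --pt "0 -0.014 0.037 -0.037 0 0 10" --pt "0 -0.021 0.0555 -0.0556 0 0 10" --pt "0 -0.021 0.0555 -0.0556 0 0 10" --pt "0 -0.021 0.0555 -0.0556 0 0 10" --pt "0 -0.021 0.0555 -0.0556 0 0 10"

```text
time: 14.23
tool_pos: [0.489, -0.2309, 0.0761]
ee_rot: [-3.051, -0.0, 1.536]
wrist_force: [-7.5, 0.6, 3.6]
width: 0.0158
finger_force: 30.0
```

Request:
servo_tool --pt "0 -0.006 0.017 -0.0167 0 0 10" --pt "0 -0.012 0.034 -0.0333 0 0 10" --pt "0 -0.012 0.034 -0.0333 0 0 10" --pt "0 -0.012 0.034 -0.0333 0 0 10" --pt "0 -0.012 0.034 -0.0333 0 0 10"

```text
time: 14.65
tool_pos: [0.4874, -0.2309, 0.0728]
ee_rot: [-3.103, -0.0, 1.536]
wrist_force: [-8.3, 0.2, 4.4]
width: 0.0159
finger_force: 30.0
```

Request:
servo_tool --pt "0 -0.005 0.011 -0.0125 0 0 10" --pt "0 -0.011 0.023 -0.0245 0 0 10" --pt "0 -0.011 0.023 -0.0245 0 0 10" --pt "0 -0.011 0.023 -0.0245 0 0 10" --pt "0 -0.011 0.023 -0.0245 0 0 10"

```text
time: 15.07
tool_pos: [0.4863, -0.2308, 0.0705]
ee_rot: [-3.141, -0.0, 1.536]
wrist_force: [-7.7, 0.5, 4.4]
width: 0.0157
finger_force: 30.0
```

```bash
python3 st.py
```

```text
{'tool_pos': array([ 0.4863, -0.2308,  0.0705]), 'ee_rot': array([-3.1414, -0.    ,  1.5365]), 'wrist_force': array([-7.6692,  0.5132,  4.4193]), 'wrist_torque': array([-0.0371,  1.3085, -0.0037]), 'time': np.float64(15.0667)}
[[ 0.0343  0.9994 -0.0002]
 [ 0.9994 -0.0343  0.    ]
 [ 0.     -0.0002 -1.    ]]
```

Request:
servo_tool --pt "0 -0.01 -0.005 0 0 0 10" --pt "0 -0.015 -0.008 0 0 0 10" --pt "0 -0.015 -0.008 0 0 0 10" --pt "0 -0.015 -0.008 0 0 0 10"

```text
time: 15.4
tool_pos: [0.4863, -0.2306, 0.0708]
ee_rot: [3.139, -0.0, 1.536]
wrist_force: [-1.7, -1.5, -3.6]
width: 0.0159
finger_force: 30.0
```

Request:
servo_tool --pt "0 0.002 0.005 0 0 0 10" --pt "0 0.002 0.005 0 0 0 10" --pt "0 0.002 0.005 0 0 0 10" --pt "0 0.002 0.005 0 0 0 40" --pt "0 0.002 0.005 0 0 0 40" --pt "0 0.002 0.005 0 0 0 40" --pt "0 0.002 0.005 0 0 0 40" --pt "0 0.002 0.005 0 0 0 40" --pt "0 0.002 0.005 0 0 0 40" --pt "0 0.002 0.005 0 0 0 40" --pt "0 0.002 0.005 0 0 0 40"

```text
time: 16.32
tool_pos: [0.4867, -0.2308, 0.0714]
ee_rot: [3.138, 0.0, 1.536]
wrist_force: [0.5, -0.4, 0.7]
width: 0.04
finger_force: 0.0
```

Request:
servo_tool --pt "0 0 -0.2 0 0 0 40" --pt "0 0 -0.5 0 0 0 40" --pt "0 0 -1 0 0 0 40" --pt "0 0 -1 0 0 0 40" --pt "0 0 -1 0 0 0 40"

```text
time: 16.73
tool_pos: [0.4885, -0.2321, 0.1762]
ee_rot: [3.13, 0.005, 1.536]
wrist_force: [0.2, 0.6, 0.1]
width: 0.0403
finger_force: 0.0
```

Request:
servo_tool --pt "-0.3 -0.4 -0.3 0 0 0 40" --pt "-0.6 -0.8 -0.6 0 0 0 40" --pt "-0.9 -1 -0.8 0 0 0 40" --pt "-1 -1 -0.8 0 0 0 40" --pt "-1 -1 -0.8 0 0 0 40"

```text
time: 17.15
tool_pos: [0.38, -0.3322, 0.253]
ee_rot: [3.137, 0.006, 1.53]
wrist_force: [0.1, -0.2, 0.4]
width: 0.0397
finger_force: 0.0
```

Request:
servo_tool --pt "-0.4 -0.4 0 0 0 0 40" --pt "-0.8 -0.8 0 0 0 0 40" --pt "-1 -0.8 0 0 0 0 40" --pt "-1 -0.8 0 0 0 0 40" --pt "-1 -0.8 0 0 0 0 40"

```text
time: 17.57
tool_pos: [0.2979, -0.4252, 0.2478]
ee_rot: [3.14, -0.004, 1.533]
wrist_force: [0.3, 1.0, 0.5]
width: 0.0398
finger_force: 0.0
```

Run:
```python
from h import *
a=snap("top","top2.png"); b=snap("side","side2.png")
cv2.imwrite("pics/z2.png",np.hstack([cv2.resize(a[180:264,325:405],(400,420),interpolation=2),cv2.resize(b[135:205,295:400],(400,420),interpolation=2)])[...,::-1])
R=a[...,0]; c=(.53,-.235); A,g=rectify(R,"top",.048,c,.13)
for nm,ax,at,rg,w in(("gap",0,.552,(-.29,-.18),.006),("near",0,.4215,(-.29,-.18),.008),("fl",1,-.158,(.565,.6),.008),("fr",1,-.311,(.565,.6),.008),("pl",1,-.155,(.45,.53),.008),("pr",1,-.306,(.45,.53),.008)): print(nm,np.round(edge(A,g,c,ax,at,rg,w),4))
A,g=rectify(R,"top",.084,c,.12)
print(robot.get_obs()["tool_pos"],robot.get_obs()["time"])
```

```text
h.py:22: RuntimeWarning: invalid value encountered in scalar divide
  P.append((b[j],(a[s][ww]*d[ww]).sum()/d[ww].sum()))
Traceback (most recent call last):
  File "h.py", line 25, in edge
    f=np.polyfit(P[:,0]-m,P[:,1],1); r=np.abs(np.polyval(f,P[:,0]-m)-P[:,1]); P=P[r<=max(.001,2*np.median(r))]
TypeError: expected non-empty vector for x
```

View pics/z2.png

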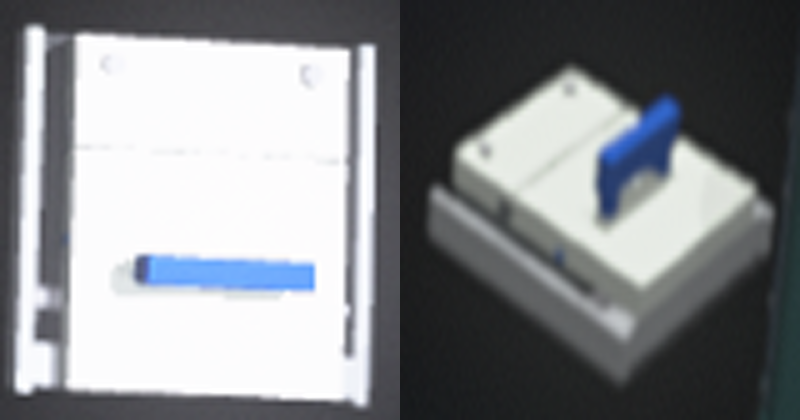

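The joint looks flush with a thin seam (crop row ~150), and the side view shows the board level. One numeric check of the side alignment remains.

Run:
```python
from h import *
a=cv2.imread("pics/top2.png"); R=a[...,2]; c=(.53,-.235); A,g=rectify(R,"top",.048,c,.13)
for nm,ax,at,rg,w in(("near",0,.4215,(-.29,-.18),.008),("fl",1,-.158,(.56,.605),.008),("fr",1,-.311,(.56,.605),.005),("pl",1,-.156,(.45,.545),.008),("pr",1,-.307,(.45,.545),.005)):
    e=edge(A,g,c,ax,at,rg,w); print(nm,np.round(e,4),"at .55:",round(e[0]-.033*(.55-e[2]),4))
```

```text
near [ 4.224e-01  3.290e-02 -2.350e-01  2.000e-04] at .55: 0.3965
fl [-1.581e-01 -2.080e-02  5.825e-01  1.000e-04] at .55: -0.157
fr [-3.102e-01 -3.560e-02  5.825e-01  1.000e-04] at .55: -0.3091
pl [-1.556e-01 -2.670e-02  4.975e-01  2.000e-04] at .55: -0.1573
pr [-3.071e-01 -2.200e-02  4.975e-01  2.000e-04] at .55: -0.3088
```

Sides agree to about 0.3 mm, and the near edge (0.4224) is 130 mm from the lip, so the board is fully seated.

```bash
python3 -c "
from bench import robot
print(robot.close_job())"
```

```text
the job is handed in; nothing more can be done
None
```

The loose board is locked into the fitted board, level and fully home with the sides matching to about 0.3 mm; wrist forces read between moves stayed under 10 N, the gripper has let go and is clear, the bottle, flask and jar were left alone, and the job is handed in at about 18 s.

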